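Pry up the badge press and slip the yellow shim under it

ROBOT

A 7-joint arm with a two-finger parallel gripper is mounted at the origin on the work surface. World frame = base frame: x ahead of the robot, y to its left, z up, the work surface at z = 0. Lengths are in m, angles in rad, forces in N, time in s.
With the tool pointing down it reaches from about 0.4 to 0.85 m from the base axis. Payload 10.4 kg.
Tool frame: the origin (TCP) lies midway between the tips of the shut fingers; the grasp point (between the pads) lies manip.grip_depth behind it (manip.grip_depth is the distance from the TCP to the grasp point, in m); z points along the fingers, x is the direction in which the jaws open and shut, and the axes are right-handed (so a half turn about z gives the same grasp; the last joint's range is limited). The gripper opens to 85 mm and grips with 20 to 120 N. Pads are 22 mm wide; open, the fingers measure 114 mm over their backs; the gripper's body (76 mm by 85 mm) begins 54 mm behind the grasp point. The pads swing forward as they close: fully open they stand 13 mm farther back than shut.
Start: joints at [-1.323, 0.332, -0.065, 1.46, 0.022, 1.35, -0.088], TCP at [0.167, 0.602, 0.231] pointing down, gripper open.
Joint ranges: [-2.6, 2.6], [-0.5, 2.12], [-1.47, 1.34], [0.16, 2.42], [-1.27, 4.41], [0.06, 2.06], [-2.6, 2.6]. Speed limits (rad/s): [2.22, 2.22, 2.79, 2.79, 3.14, 3.14, 3.14].

INTERFACE

Orientations are given as a unit quaternion [x, y, z, w].
In Python, from workcell import manip gives the robot as it stands. The module is installed in compiled form; this text tells all that it offers.
- The arm moves only by the tool send_rows, never from a script. Its argument "steps" is a list of rows, each a list of 2 entries, a list of its own where there are three numbers: the shift along the tool's x, y, z in m, then the turn about the tool's z in rad. In form: [[[x, y, z], spin], ...]. A call has exactly 8 rows; each row is the pose to reach, as a shift and turn from the pose commanded when the call began, along the tool's axes at that moment; what a row does not reach only later rows make up. A row lasts 1/8 s, in which the tool goes at most 62.5 mm and 10.7 degrees, less where a joint would pass 70% of its speed; a pose out of reach is approached as far as the arm can. A call with a gripper value outside its range is refused whole. "hand" is the opening, from 0 (shut) to 1 (fully open), set as the call begins (left out, the last holds). The fingers move at their own pace and stop on an object; "force" is the grip in N (left out, the last holds). Time passes only in rows, so rows that repeat a pose let the fingers close, or fill a call up. It gives the time, the measured TCP pose, the force and the opening at its end, in the units of the state.
- manip.get_obs(): the state, without advancing time (a new reading comes with each control period).
- manip.camera(name): name is "side" or "top" or "wrist"; returns (picture, depth): 480x640x3 uint8, red, green, blue; 480x640 float32, m along the optical axis (not along the pixel's ray), 0 where there is no reading.
- manip.camera_info(name): a dict with "intrinsics" (3x3 intrinsics, pixels), "pose" (4x4, takes a point from camera to world coordinates); the wrist camera has in their place "T_tool_cam" (4x4, takes a point from camera to tool coordinates, whose origin is the TCP and whose axes are the tool frame's). Camera axes: x right, y up, looking along -z (the intrinsics and any distortion apply to the point x, -y, -z); pixel columns grow to the right and rows downward; lengths in m; the calibration is good to about 2 mm. A picture is of the moment at which its call begins: read the wrist's pose just before it. camera_info takes no time and is no camera call.
- manip.hand_in(): hands the job in, once; it reports no verdict.
The state is a dict: "clock": time; "joint_pos": joint angles; "joint_velocities": joint speeds; "tau": joint torques, N m; "position": TCP position; "ee_rot": TCP orientation; "ft_force": force on the tool from outside, world axes, zero at the start; "torque": the same for the moment, N m; "grip_width": opening from 0.0 (shut) to 1.0 (fully open).
Only numpy, scipy, OpenCV 4.12 (cv2) and the standard library are available. Lean on these libraries where they do the work, as an engineer would, in place of code of your own. Each camera call takes 0.05 s, during which the arm holds its last target.

TASK

Lever up the near edge of the badge press with the orange-handled pry bar across the wooden fulcrum block; once lowered, the heavy handle keeps the edge up by itself. Then slip the yellow shim's tongue (not the blue or red one) well under the raised edge beside the bar and leave it there, flat on the table. Do not push the press about or tip it over; the bar may stay where it is.

Things in the scene. Friction and masses are not known exactly. Their poses are not given: they have to be found in the camera images.
- press: Loose black hand press, 2.6 kg. Base plate 150 (x) by 220 (y) mm, underside 22 mm up on feet at x +-65, y +-100 (18 mm wide). Origin on the table under its centre. Its near edge (x = -75, towards the block) is the one to raise: to about 37 mm with the bar down, leaning back on the far feet. Dies to 56 mm high at x > -30; column x > -29, |y| < 35, 192 high; lever rear, 310 high.
- fulcrum: Wooden block fixed to the table, 40 (x) by 80 (y) mm, a rounded ridge along y over its centre, top 26 mm up. Origin: centre of underside; x points to the press, parallel to the press's x. Ridge 45 mm outside the near edge, 40 to 60 mm to +y of the press's centre line; the -y half of the edge is free for the shim (95 mm to -y of the bar is between the feet).
- bar: Loose pry bar, 0.85 kg. Orange handle 24 x 24 mm, x -70 to 70; steel blade 26 wide to its tip at x = 230, underside z = 9, 6 thick (last 60: 4). Origin: centre of handle's underside, x to the tip. Lies level; balances near x = 40: grip there. Works with the ridge under x = 160: enters tip 18 deg down; with the handle end on the table (tip 4 deg up) its weight alone holds the press up.
- shim: Loose yellow L-shaped shim, 80 g: block 64 (x) by 30 (y) by 28 mm high, with a grip 18 (x) by 30 (y) on top of its -x end (x -32 to -14), to 54 mm high. Origin: centre of underside; the tongue points to +x. Pinch the grip across y. Tongue first, about 30 mm under the edge is right. Alike but blue (10 mm block) and red (44 mm) ones stand in the same row in any order.
Mind the look-alikes: they are no part of the job. Of the things that look like the shim, take the one that is farthest to the robot's right at the start.

How it is judged:
By the outcome, as a careful person would: the job done as asked, in the order asked, and still so for the second after the job is handed in, with the robot touching nothing.
It also fails if it takes over 54 s, if anything falls off the work surface, if the arm or the gripper's body presses on something with over 40 N, if the wrist force passes 120 N, or if a joint passes its speed limit or range.

## Working session

There is one attempt and no reset: what is moved stays moved. The work goes in short steps, Python scripts to look and compute and a tool call to move; the robot and the scene stay as the last step left them, time stands still between calls to the robot, and variables do not carry over. Pictures are saved under pics/ and viewed, and the job is handed in when it is done.

Besides the shell and the picture viewer there is one more tool, called by a JSON object that holds its "api" and its "payload", one argument or row to a line. send_rows: Moves the arm, as the interface text tells. Its arguments: {"type":"object","properties":{"steps":{"type":"array"},"hand":{"type":"number"},"force":{"type":"number"}},"required":["steps"]}

```bash
mkdir -p pics && ls
python3 - <<'E'
from workcell import manip
import cv2,numpy as np
np.set_printoptions(precision=4,suppress=True)
o=manip.get_obs()
for k,v in o.items(): print(k,np.array(v))
print(manip.grip_depth)
for n in ["side","top","wrist"]:
    print(n,manip.camera_info(n))
for n in ["side","top"]:
    p,d=manip.camera(n)
    cv2.imwrite(f"pics/{n}0.png",p[:,:,::-1]); np.save(f"{n}0d.npy",d); np.save(f"{n}0.npy",p)
    print(d.min(),d.max())
E
```

```text
pics
clock 0.0
joint_pos [-1.3225  0.3329 -0.0647  1.4609  0.0216  1.3499 -0.0885]
joint_velocities [-0.0007 -0.0002 -0.0005  0.0016 -0.0003  0.0015  0.0009]
tau [ -0.0004 -62.5436   0.0489 -39.1608   0.0162   0.0098  -0.    ]
position [0.1671 0.6018 0.2305]
ee_rot [ 0.7961  0.6052 -0.0006  0.0005]
ft_force [ 0.5237  0.1406 -0.085 ]
torque [-0.008   0.0265 -0.0383]
grip_width 1.0007911985104434
0.0187
side {'intrinsics': array([[446.5739,   0.    , 330.5239],
       [  0.    , 446.5739, 237.2857],
       [  0.    ,   0.    ,   1.    ]]), 'pose': array([[ 0.9046,  0.2542, -0.3422,  0.2473],
       [-0.4262,  0.5519, -0.7167, -0.5941],
       [ 0.0067,  0.7942,  0.6076,  0.5117],
       [ 0.    ,  0.    ,  0.    ,  1.    ]])}
top {'intrinsics': array([[437.0703,   0.    , 315.313 ],
       [  0.    , 437.0703, 237.0257],
       [  0.    ,   0.    ,   1.    ]]), 'pose': array([[-0.0192,  0.9862, -0.1643,  0.3817],
       [-0.9997, -0.0211, -0.0097, -0.0518],
       [-0.013 ,  0.1641,  0.9864,  0.8453],
       [ 0.    ,  0.    ,  0.    ,  1.    ]])}
wrist {'intrinsics': array([[414.9719,   0.    , 323.063 ],
       [  0.    , 414.9719, 240.6828],
       [  0.    ,   0.    ,   1.    ]]), 'T_tool_cam': array([[ 1.    , -0.0003,  0.0001,  0.0013],
       [-0.0002, -0.9488, -0.316 , -0.0821],
       [ 0.0002,  0.316 , -0.9488, -0.1428],
       [ 0.    ,  0.    ,  0.    ,  1.    ]])}
0.0 3.1621888
0.0 1.7967049
```

View pics/side0.png

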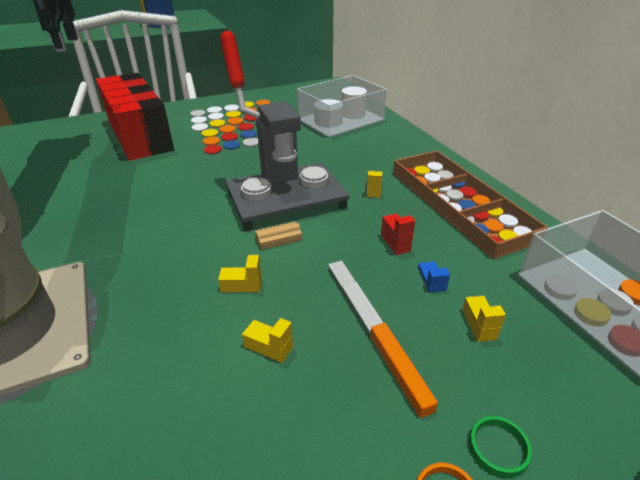

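View pics/top0.png

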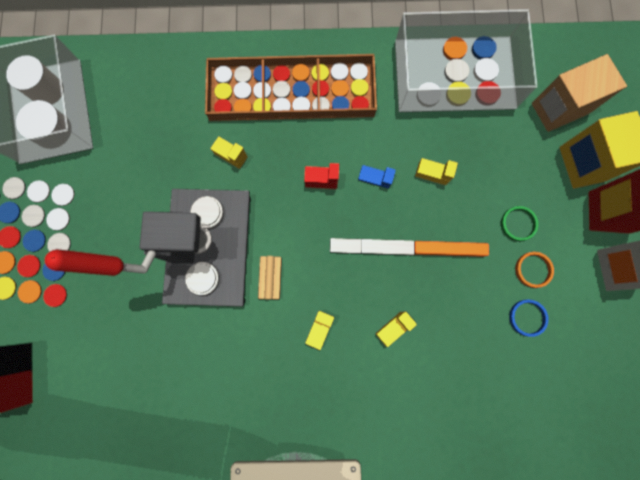

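Top view (image right = world −y, the robot's right; up = +x): press around (205,247), block (270,278), bar with its tip at (331,245) and handle to (489,249). Yellow candidates are at (228,151), (437,170), (320,330) and (397,328). The rightmost is (437,170), which also stands in a row with red (322,176) and blue (377,176). I'll measure these and enlarge that one.

```bash
cat > h.py <<'E'
import numpy as np, cv2
from workcell import manip
np.set_printoptions(precision=4,suppress=True)
def rays(name,uv,obs=None):
    c=manip.camera_info(name); K=c["intrinsics"]
    if name=="wrist":
        from scipy.spatial.transform import Rotation as R
        T=np.eye(4);T[:3,:3]=R.from_quat(obs["ee_rot"]).as_matrix();T[:3,3]=obs["position"]
        P=T@c["T_tool_cam"]
    else: P=c["pose"]
    uv=np.atleast_2d(uv).astype(float)
    d=np.c_[(uv[:,0]-K[0,2])/K[0,0],-(uv[:,1]-K[1,2])/K[1,1],-np.ones(len(uv))]
    return P[:3,3],d@P[:3,:3].T
def onplane(name,uv,z,obs=None):
    o,d=rays(name,uv,obs); return o+d*((z-o[2])/d[:,2])[:,None]
def cloud(name,depth,obs=None):
    v,u=np.mgrid[0:480,0:640]
    o,d=rays(name,np.c_[u.ravel(),v.ravel()],obs)
    return (o+d*depth.ravel()[:,None]).reshape(480,640,3)
def mask(p,lo,hi):
    return cv2.inRange(cv2.cvtColor(p,cv2.COLOR_RGB2HSV),np.array(lo),np.array(hi))
def blobs(m,amin=60):
    n,l,s,c=cv2.connectedComponentsWithStats(m)
    return [(l==i,s[i],c[i]) for i in range(1,n) if s[i,4]>amin]
E
python3 - <<'E'
from h import *
p=np.load("top0.npy");d=np.load("top0d.npy");C=cloud("top",d)
print("table z med",np.median(C[300:320,200:300,2]))
for nm,lo,hi in [("yellow",(22,150,80),(34,255,255)),("orange",(8,150,120),(17,255,255)),("wood",(12,60,100),(22,180,255)),("blue",(105,150,80),(125,255,255))]:
    for m,s,c in blobs(mask(p,lo,hi),80):
        P=C[m]; 
        zs=P[:,2]
        r=cv2.minAreaRect(np.argwhere(m)[:,::-1].astype(np.float32))
        print(nm,s,c,"xyz",np.median(P,0),"z95",np.percentile(zs,[5,50,95]),r)
for n,(u,v,w,h) in {"c":(400,130,90,80),"p":(140,170,170,150)}.items():
    cv2.imwrite(f"pics/{n}1.png",cv2.resize(p[v:v+h,u:u+w,::-1],None,fx=5 if n=="p" and 0 else 4,fy=4,interpolation=cv2.INTER_CUBIC))
E
```

```text
table z med 0.0005018364865174707
yellow [319  63  10  17 130] [323.4615  71.3308] xyz [ 0.8656 -0.0664  0.0121] z95 [0.0091 0.0121 0.0146] ((323.78619384765625, 70.93448638916016), (16.27691650390625, 8.719776153564453), 85.2363510131836)
yellow [351  80  18  15 231] [359.1472  86.9957] xyz [ 0.8284 -0.1388  0.0142] z95 [0.0109 0.0142 0.0164] ((359.5, 87.0), (14.0, 17.0), 90.0)
yellow [214  83  18  16 236] [222.7034  90.6653] xyz [0.8296 0.1399 0.0122] z95 [0.0053 0.0122 0.0145] ((222.5, 90.5), (15.0, 17.0), 90.0)
yellow [253  99   9  12  97] [257.4021 104.7732] xyz [0.7946 0.0679 0.0141] z95 [0.0059 0.0141 0.0163] ((257.0, 104.5), (11.0, 8.0), 90.0)
yellow [ 561  112   79   75 3129] [609.6101 147.3918] xyz [ 0.653  -0.5579  0.1284] z95 [0.016  0.1284 0.1316] ((605.2000122070312, 148.60003662109375), (59.45082092285156, 84.74905395507812), 71.56504821777344)
yellow [211 137  35  30 575] [228.6974 151.4974] xyz [0.6877 0.122  0.0293] z95 [0.0187 0.0293 0.0556] ((228.9717254638672, 150.65097045898438), (34.38351821899414, 19.425716400146484), 29.05460548400879)
yellow [416 159  41  25
[... 3852 characters left out ...]
781, 175.8241424560547), (34.62997055053711, 17.854778289794922), 4.763641834259033)
blue [  0 203  19  20 318] [  8.6887 212.1006] xyz [0.5849 0.5641 0.0055] z95 [0.0031 0.0055 0.0082] ((9.0, 212.5), (19.0, 18.0), 90.0)
blue [ 23 231  22  20 342] [ 33.6579 240.2018] xyz [0.5272 0.5087 0.0053] z95 [0.0031 0.0053 0.0079] ((33.5, 240.5), (19.0, 21.0), 90.0)
blue [ 43 266  21  14 153] [ 51.6797 273.9542] xyz [0.4599 0.4686 0.0053] z95 [0.0031 0.0053 0.0077] ((51.6341552734375, 274.20733642578125), (20.495389938354492, 10.124228477478027), 20.2248592376709)
blue [511 300  37  36 351] [528.906  317.4558] xyz [ 0.3603 -0.4394  0.0132] z95 [0.0068 0.0132 0.0158] ((529.0, 317.5), (35.0, 36.0), 90.0)
```

Run:
```python
from h import *
p=np.load("top0.npy");d=np.load("top0d.npy");C=cloud("top",d)
def rect(m,nm):
    P=C[m][:,:2]*1000
    r=cv2.minAreaRect(P.astype(np.float32)); print(nm,m.sum(),"c",np.array(r[0]),"size",np.array(r[1]),"ang",r[2],"zmed",np.median(C[m][:,2])*1000)
    return r
v,u=np.mgrid[0:480,0:640]
box=lambda a,b,c,e:(u>=a)&(u<c)&(v>=b)&(v<e)
Z=C[...,2]
y=mask(p,(20,120,60),(36,255,255))>0
sh=y&box(405,150,470,195)
rect(sh&(Z>.024)&(Z<.034),"shim block top"); rect(sh&(Z>.048),"shim grip top")
og=mask(p,(6,120,90),(20,255,255))>0
rect(og&box(405,235,495,262)&(Z>.018),"handle top")
gray=(p.max(2).astype(int)-p.min(2)<40)&(p.max(2)>120)
bl=gray&box(325,235,418,262)&(Z>.008)&(Z<.022)
rect(bl,"blade")
# axis of blade
for a,b in [(332,352),(365,412)]:
    m=bl&(u>=a)&(u<b); print("blade part",np.median(C[m],0)*1000)
h=og&box(405,235,495,262)&(Z>.021)
for a,b in [(418,438),(465,485)]:
    m=h&(u>=a)&(u<b); print("handle part",C[m].mean(0)*1000)
w=box(255,250,285,305)&(Z>.012)&(Z<.032)
rect(w,"fulcrum"); rid=w&(Z>.0235); rect(rid,"ridge")
b2=box(150,180,256,315)
hist=np.histogram(Z[b2],bins=np.arange(0,.22,.004)); print(hist[0])
for lo,hi in [(.02,.05)]:
    m=b2&(Z>lo)&(Z<hi)
    rect(m,"plate")
```

```text
shim block top 392 c [ 644.8801 -277.4078] size [60.9838 30.575 ] ang 70.70114135742188 zmed 28.217360948437133
shim grip top 166 c [ 511.2585 -186.3416] size [ 26.2885 372.6149] ang 47.96541976928711 zmed 53.59990858179364
handle top 938 c [ 462.903  -204.0291] size [ 66.8906 338.4822] ang 16.908245086669922 zmed 24.018143543114544
blade 1111 c [ 499.7765 -151.734 ] size [160.4115  26.3807] ang 86.96993255615234 zmed 14.48439762939624
blade part [502.2926 -92.944   13.1621]
blade part [ 498.0116 -182.1317   15.1366]
handle part [ 493.1818 -254.8374   27.564 ]
handle part [ 488.5482 -342.4702   27.2447]
fulcrum 895 c [443.7618  44.7635] size [40.2907 80.2283] ang 87.34577178955078 zmed 19.34771175318506
ridge 260 c [444.3941  44.7457] size [13.7006 78.9354] ang 87.13201141357422 zmed 25.456200953471118
[2418   32    4    3    0    3   35  351 4774  652   43   68  297  575
  645   12   20   14    5    9   16   17    7    7   18   12   10   35
  133   25   17   26   28   22   18   23   22    9   19   12   38   31
   45   36   52   70   69  799  971    0    0    0    0    0]
plate 6058 c [504.113  161.7995] size [150.4538 220.0553] ang 87.21315002441406 zmed 34.315135625535234
```

View pics/c1.png

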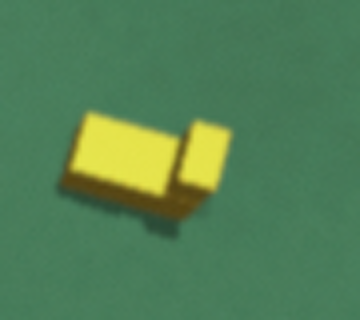

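View pics/p1.png

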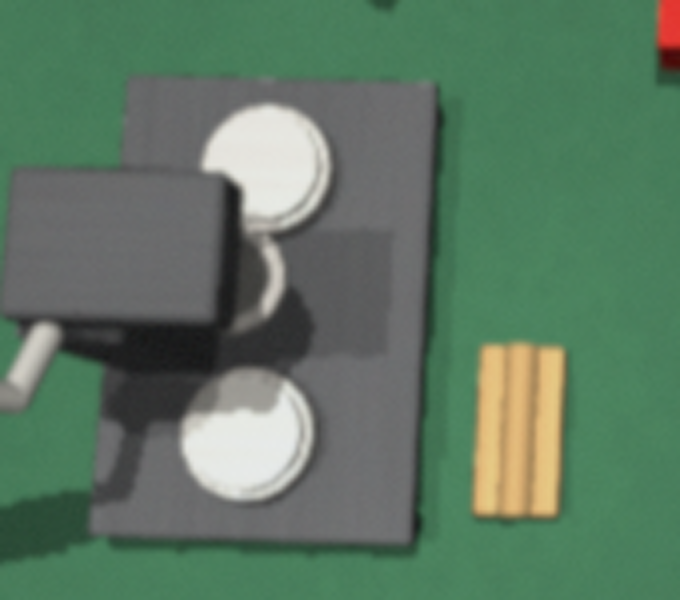

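Crop check: the enlarged piece is yellow, with block top at 28 mm, grip top at 54 mm and grip at its right end (pixel ≈(449,169)). It is the farthest to −y of the yellow ones and stands in the row with red and blue, so this is the shim.

Measured sizes match the given ones:
- Press: 150×220, yaw 87.2°.
- Block: 40×80, ridge 45 mm from the edge.
- Bar: yaw 87°.

Next I'll get the lever's position and plan the first move.

```bash
cat >> h.py <<'E'
from scipy.spatial.transform import Rotation as R
def plan(wps,obs=None,base=None):
    """wps: list of (x,y,z,yaw_deg of tool x); prints rows in tool axes of the current pose (mm->m)"""
    o=manip.get_obs()
    M=R.from_quat(o["ee_rot"]).as_matrix(); p=np.array(o["position"])
    yaw0=np.arctan2(M[1,0],M[0,0])
    print("now",p,np.degrees(yaw0),"force",np.array(o["ft_force"]),"w",o["grip_width"],"t",o["clock"],"tilt",M[2])
    for w in wps:
        s=M.T@(np.array(w[:3])-p); sp=-((np.radians(w[3])-yaw0+np.pi)%(2*np.pi)-np.pi)
        print([[round(float(a),4) for a in s],round(float(sp),3)])
E
python3 - <<'E'
from h import *
p=np.load("top0.npy");d=np.load("top0d.npy");C=cloud("top",d);Z=C[...,2]
m=(Z>.2); m[:, :20]=0
v,u=np.nonzero(m&(np.arange(640)[None]<260)&(np.arange(480)[:,None]>200)&(np.arange(480)[:,None]<300))
P=C[v,u]; print("lever/high",P.min(0),P.max(0))
W=[]
for a in np.linspace(74.5,-33.2,18)[1:]:
    t=np.radians(a); f=(74.5-a)/107.7; r=.62+(.45-.62)*min(1,f*3) if f<.6 else .45+(.587-.45)*(f-.6)/.4
    W.append((r*np.cos(t),r*np.sin(t),.25,74.5-77.5*f))
plan(W)
E
```

```text
lever/high [ 0.3817 -0.0518  0.2   ] [0.4634 0.2907 0.8453]
now [0.1671 0.6019 0.2306] 74.48660807171197 force [ 0.0713 -0.5097  0.6063] w 0.9999421276957345 t 0.1 tilt [-0.0013  0.     -1.    ]
[[-0.0383, 0.065, -0.0194], 0.079]
[[-0.0783, 0.1227, -0.0193], 0.159]
[[-0.1235, 0.1725, -0.0193], 0.238]
[[-0.1727, 0.2139, -0.0192], 0.318]
[[-0.2246, 0.2467, -0.0191], 0.398]
[[-0.2701, 0.277, -0.0191], 0.477]
[[-0.3028, 0.3145, -0.019], 0.557]
[[-0.3395, 0.3481, -0.019], 0.636]
[[-0.3796, 0.3774, -0.0189], 0.716]
[[-0.4228, 0.4022, -0.0189], 0.795]
[[-0.4628, 0.4371, -0.0188], 0.875]
[[-0.5071, 0.4718, -0.0187], 0.955]
[[-0.5572, 0.5019, -0.0187], 1.034]
[[-0.6126, 0.5264, -0.0186], 1.114]
[[-0.6725, 0.5446, -0.0185], 1.193]
[[-0.7363, 0.5558, -0.0185], 1.273]
[[-0.803, 0.5593, -0.0184], 1.352]
```

{"api": "send_rows", "payload": {
  "steps": [
    [[-0.038,0.06,-0.019],0.08],
    [[-0.078,0.115,-0.019],0.16],
    [[-0.123,0.165,-0.019],0.24],
    [[-0.172,0.208,-0.019],0.32],
    [[-0.224,0.24,-0.019],0.4],
    [[-0.27,0.27,-0.019],0.48],
    [[-0.303,0.31,-0.019],0.56],
    [[-0.34,0.345,-0.019],0.64]
  ],
  "hand": 1.0,
  "force": 20
}}

```text
clock: 1.1
position: [0.4093, 0.18, 0.2503]
ee_rot: [0.947, 0.322, 0.0, -0.0]
ft_force: [0.6, 1.1, 0.7]
grip_width: 0.998
```

Run:
```python
from h import *
W=[]
for a in np.linspace(74.5,-33.2,18)[9:]:
    t=np.radians(a); f=(74.5-a)/107.7; r=.62+(.45-.62)*min(1,f*3) if f<.6 else .45+(.587-.45)*(f-.6)/.4
    W.append((r*np.cos(t),r*np.sin(t),.25-.1*max(0,(f-.6)/.4),74.5-77.5*f))
W.append((.491,-.321,.12,-3))
plan(W)
```

```text
now [0.4093 0.18   0.2503] 37.61460031292026 force [0.6385 1.0662 0.7252] w 0.9978900885368521 t 1.1 tilt [ 0.0003 -0.0002 -1.    ]
[[-0.0116, 0.0477, 0.0003], 0.072]
[[-0.0313, 0.0933, 0.0002], 0.152]
[[-0.0423, 0.1453, 0.012], 0.231]
[[-0.057, 0.1997, 0.0267], 0.311]
[[-0.079, 0.2538, 0.0414], 0.391]
[[-0.1086, 0.3066, 0.056], 0.47]
[[-0.1456, 0.3571, 0.0707], 0.55]
[[-0.1899, 0.4043, 0.0854], 0.629]
[[-0.2412, 0.4472, 0.1001], 0.709]
[[-0.2411, 0.4468, 0.1301], 0.709]
```

{"api": "send_rows", "payload": {
  "steps": [
    [[-0.015,0.055,0.0],0.09],
    [[-0.035,0.11,0.0],0.18],
    [[-0.05,0.168,0.012],0.27],
    [[-0.068,0.225,0.027],0.36],
    [[-0.095,0.28,0.045],0.45],
    [[-0.135,0.33,0.065],0.54],
    [[-0.18,0.375,0.085],0.63],
    [[-0.22,0.418,0.1],0.709]
  ]
}}

```text
clock: 2.1
position: [0.4914, -0.2763, 0.1515]
ee_rot: [1.0, -0.025, -0.0, -0.0]
ft_force: [0.5, -0.1, -0.6]
grip_width: 1.003
```

Run:
```python
from h import *
o=manip.get_obs();p,d=manip.camera("wrist")
cv2.imwrite("pics/w1.png",p[:,:,::-1])
C=cloud("wrist",d,o);Z=C[...,2]
m=(mask(p,(6,120,90),(20,255,255))>0)
for b,s,c in blobs(m.astype(np.uint8),500):
    P=C[b&(Z>.018)]; print(s,c,"n",len(P),cv2.minAreaRect((P[:,:2]*1000).astype(np.float32)),np.median(P[:,2]))
plan([(.491,-.321,.12,-3),(.491,-.321,.003,-3)])
```

```text
[ 310  170   36  183 6138] [326.4374 259.2906] n 5846 ((493.2961730957031, -281.50048828125), (175.71046447753906, 23.351415634155273), 86.84280395507812) 0.024032310161580778
[ 245  397   80   63 1728] [285.4647 423.9219] n 24 ((491.9798583984375, -230.86985778808594), (73.65001678466797, 12.989750862121582), 74.99114227294922) 0.22534722098482107
now [ 0.4874 -0.2846  0.15  ] -3.6236475424648384 force [-6.9297 -3.2152 -0.823 ] w 0.9967246525981 t 2.15 tilt [-0.0026  0.0039 -1.    ]
[[0.006, 0.0359, 0.0301], -0.011]
[[0.0063, 0.0355, 0.1471], -0.011]
```

View pics/w1.png

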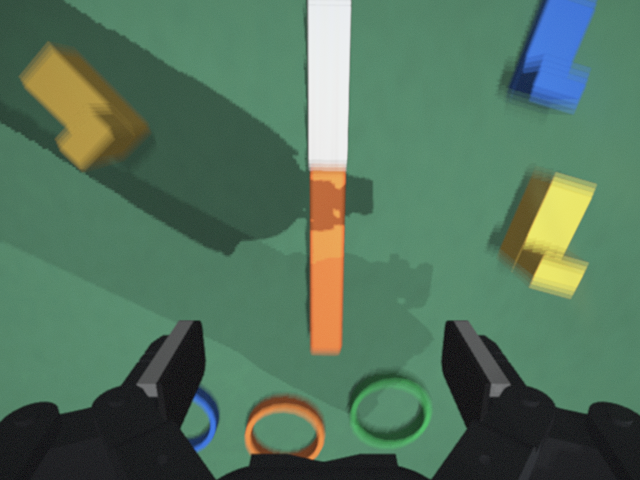

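Wrist view (slightly motion-blurred): the bar runs straight up the picture at columns 308–345, with its handle end at row 352. It is centred between the open fingers and parallel to the jaws' pinch plane. The yellow shim is at (560,235) and the blue one at (555,60). I'll go down to the grasp.

{"api": "send_rows", "payload": {
  "steps": [
    [[0.004,0.03,0.02],-0.01],
    [[0.004,0.036,0.04],-0.01],
    [[0.005,0.036,0.06],-0.01],
    [[0.005,0.036,0.08],-0.01],
    [[0.005,0.036,0.1],-0.01],
    [[0.005,0.036,0.11],-0.01],
    [[0.005,0.036,0.11],-0.01],
    [[0.005,0.036,0.11],-0.01]
  ]
}}

```text
clock: 3.15
position: [0.4955, -0.3113, 0.043]
ee_rot: [1.0, -0.02, 0.0, 0.0]
ft_force: [0.6, -0.4, -0.9]
grip_width: 0.996
```

Run:
```python
from h import *
plan([(.491,-.321,.004,-3)])
```

```text
now [ 0.4955 -0.3113  0.043 ] -2.2369329875804658 force [ 0.593  -0.4232 -0.9017] w 0.9958940359581218 t 3.15 tilt [ 0.0009  0.0003 -1.    ]
[[-0.0041, 0.0098, 0.039], 0.013]
```

{"api": "send_rows", "payload": {
  "steps": [
    [[-0.004,0.01,0.012],0.015],
    [[-0.004,0.01,0.024],0.015],
    [[-0.004,0.01,0.034],0.015],
    [[-0.004,0.01,0.039],0.015],
    [[-0.004,0.01,0.039],0.015],
    [[-0.004,0.01,0.039],0.015],
    [[-0.004,0.01,0.039],0.015],
    [[-0.004,0.01,0.039],0.015]
  ],
  "hand": 0.55
}}

```text
clock: 4.15
position: [0.4909, -0.3209, 0.0036]
ee_rot: [1.0, -0.027, 0.0, -0.0]
ft_force: [-0.7, 1.0, -0.7]
grip_width: 0.549
```

{"api": "send_rows", "payload": {
  "steps": [
    [[0,0,0],0],
    [[0,0,0],0],
    [[0,0,0],0],
    [[0,0,0],0],
    [[0,0,0],0],
    [[0,0,0],0],
    [[0,0,0],0],
    [[0,0,0],0]
  ],
  "hand": 0.0,
  "force": 20
}}

```text
clock: 5.15
position: [0.4911, -0.321, 0.0036]
ee_rot: [1.0, -0.027, 0.0, 0.0]
ft_force: [0.9, 0.4, 5.8]
grip_width: 0.275
```

Run:
```python
from h import *
plan([(.491,-.321,.07,-3)])
```

```text
now [ 0.4911 -0.321   0.0036] -3.090183878455454 force [0.8524 0.4229 5.8031] w 0.27485669921253 t 5.15 tilt [ 0.0007  0.0001 -1.    ]
[[-0.0, 0.0, -0.0664], -0.002]
```

{"api": "send_rows", "payload": {
  "steps": [
    [[0,0,-0.01],0],
    [[0,-0.001,-0.02],0],
    [[0,-0.002,-0.03],0],
    [[0,-0.004,-0.04],0],
    [[0,-0.006,-0.05],0],
    [[0,-0.009,-0.06],0],
    [[0,-0.012,-0.068],0],
    [[0,-0.012,-0.068],0]
  ]
}}

```text
clock: 6.15
position: [0.4918, -0.3089, 0.0721]
ee_rot: [1.0, -0.027, 0.001, 0.0]
ft_force: [-0.9, -0.2, -6.3]
grip_width: 0.273
```

```bash
cat >> h.py <<'E'
def barpose(name="top",tag="x",save=True):
    """bar points in depth cloud (orange handle top + pale blade)"""
    o=manip.get_obs();p,d=manip.camera(name);C=cloud(name,d,o)
    if save: cv2.imwrite(f"pics/{tag}.png",p[:,:,::-1])
    return o,p,d,C
E
python3 - <<'E'
from h import *
o,p,d,C=barpose("side","s2")
C=C; hs=cv2.cvtColor(p,cv2.COLOR_RGB2HSV)
plan([])
o,p,d,C=barpose("top","t2")
Z=C[...,2]
g=(p.max(2).astype(int)-p.min(2)<40)&(p.max(2)>120)
m=g&(C[...,0]>.46)&(C[...,0]<.53)&(C[...,1]>-.25)&(C[...,1]<-.03)&(Z>.003)&(Z<.12)
P=C[m]; print(m.sum()); A=np.polyfit(P[:,1],P[:,2],1); print("slope deg",np.degrees(np.arctan(A[0])),P.min(0),P.max(0))
E
```

```text
now [ 0.4916 -0.309   0.0717] -3.0917026627211874 force [ 0.4225 -1.3588 -7.0044] w 0.27761256530432626 t 6.2 tilt [ 0.0008  0.0002 -1.    ]
1126
slope deg -18.70203834622241 [ 0.4826 -0.2242  0.0031] [ 0.519  -0.0753  0.0573]
```

View pics/s2.png

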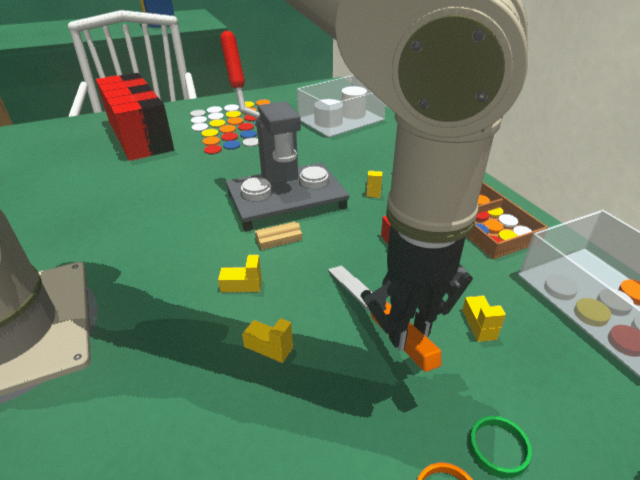

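Side view: the bar has drooped in the pads, its tip on the table at (335,270) and its handle raised at (425,350). The top-view depth gives 18.7° tip-down. I'll tighten as a brake, then lift.

{"api": "send_rows", "payload": {
  "steps": [
    [[0,0,0],0],
    [[0,0,0],0],
    [[0,0,0],0],
    [[0,0,0],0],
    [[0,0,-0.01],0],
    [[0,0,-0.03],0],
    [[0,0,-0.06],0],
    [[0,0,-0.06],0]
  ],
  "force": 115
}}

```text
clock: 7.25
position: [0.4928, -0.3099, 0.1343]
ee_rot: [1.0, -0.027, 0.002, 0.001]
ft_force: [-0.2, 0.6, -8.9]
grip_width: 0.249
```

```bash
cat >> h.py <<'E'
def blade(tag,xlo,xhi,ylo,yhi,zlo=.003,zhi=.16):
    o,p,d,C=barpose("top",tag)
    g=(p.max(2).astype(int)-p.min(2)<45)&(p.max(2)>110)
    m=g&(C[...,0]>xlo)&(C[...,0]<xhi)&(C[...,1]>ylo)&(C[...,1]<yhi)&(C[...,2]>zlo)&(C[...,2]<zhi)
    bs=blobs(m.astype(np.uint8),200)
    b=max(bs,key=lambda t:t[1][4])[0]; P=C[b]
    r=cv2.minAreaRect((P[:,:2]*1000).astype(np.float32)); A=np.polyfit(P[:,1],P[:,2],1)
    # tip: farthest y rows
    ymax=np.percentile(P[:,1],99.5); T=P[P[:,1]>ymax-.008]
    print("blade n",len(P),"slope",np.degrees(np.arctan(A[0])),"rect",r,"tip xy",np.median(T[:,0]),ymax,"top z at tip",np.polyval(A,ymax))
    o=manip.get_obs(); q=np.array(o["position"])
    print("tip-tcp",np.array([np.median(T[:,0]),ymax,np.polyval(A,ymax)])-q,"z at tcp y",np.polyval(A,q[1]))
    return C,b
E
python3 - <<'E'
from h import *
blade("t3",.46,.53,-.25,-.02)
plan([])
E
```

```text
blade n 1337 slope -18.98025468282556 rect ((508.6807861328125, -151.72337341308594), (150.91554260253906, 43.5177001953125), 87.03449249267578) tip xy 0.5036046446541673 -0.07602176806713813 top z at tip 0.06379142031360377
tip-tcp [ 0.0116  0.2331 -0.0687] z at tcp y 0.14396902567170644
now [ 0.492  -0.3091  0.1325] -3.0786569048470724 force [ 0.1641  0.1559 -8.5735] w 0.25083553109888346 t 7.3 tilt [ 0.0024  0.0003 -1.    ]
```

Run:
```python
from h import *
plan([(.433,-.1684,.1325,-2.9),(.433,-.1684,.095,-2.9),(.4355,-.1204,.078,-2.9)])
```

```text
now [ 0.492  -0.3091  0.1325] -3.0786569048470724 force [ 0.1641  0.1559 -8.5735] w 0.25083553109888346 t 7.3 tilt [ 0.0024  0.0003 -1.    ]
[[-0.0665, -0.1374, -0.0003], -0.003]
[[-0.0665, -0.1374, 0.0372], -0.003]
[[-0.0667, -0.1854, 0.0542], -0.003]
```

{"api": "send_rows", "payload": {
  "steps": [
    [[-0.012,-0.025,0],0],
    [[-0.03,-0.06,0],0],
    [[-0.05,-0.1,0],0],
    [[-0.0625,-0.13,0],-0.003],
    [[-0.0665,-0.137,0],-0.003],
    [[-0.0665,-0.137,0],-0.003],
    [[-0.0665,-0.137,0],-0.003],
    [[-0.0665,-0.137,0],-0.003]
  ]
}}

```text
clock: 8.3
position: [0.4324, -0.1695, 0.1313]
ee_rot: [1.0, -0.026, -0.0, 0.0]
ft_force: [-0.6, -0.2, -8.1]
grip_width: 0.251
```

Run:
```python
from h import *
C,b=blade("t4",.39,.48,-.12,.12,zlo=.035)
plan([(.433,-.1684,.095,-2.9),(.4355,-.1204,.078,-2.9)])
```

```text
blade n 1215 slope -19.327790951778685 rect ((438.65765380859375, -10.190956115722656), (149.54942321777344, 24.48479461669922), 86.95867156982422) tip xy 0.4419209204880032 0.06374406383086836 top z at tip 0.06094761202565085
tip-tcp [ 0.0096  0.2331 -0.0703] z at tcp y 0.14271292466281896
now [ 0.4323 -0.1694  0.1312] -3.00073794754445 force [ 0.1956 -0.3203 -8.3507] w 0.24572141035880435 t 8.35 tilt [-0.0004  0.0006 -1.    ]
[[0.0006, -0.001, 0.0362], -0.002]
[[0.0006, -0.0491, 0.0532], -0.002]
```

View pics/t4.png

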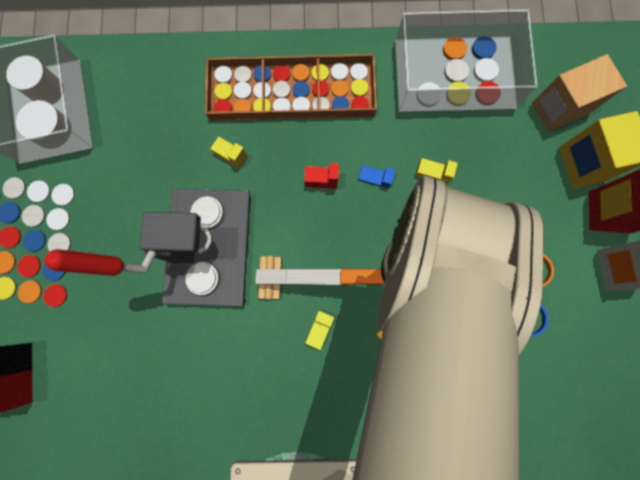

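Top view: the blade is aligned with the block, its tip at (257,276) over the ridge and the near edge at column 245. I'll descend, then slide along the blade slope under the edge.

{"api": "send_rows", "payload": {
  "steps": [
    [[0.001,-0.001,0.01],0],
    [[0.001,-0.001,0.022],0],
    [[0.001,-0.001,0.032],0],
    [[0.001,-0.001,0.035],0],
    [[0.001,-0.001,0.035],0],
    [[0.001,-0.008,0.037],0],
    [[0.001,-0.016,0.04],0],
    [[0.001,-0.018,0.041],0]
  ]
}}

```text
clock: 9.35
position: [0.4343, -0.1496, 0.0902]
ee_rot: [1.0, -0.025, -0.0, -0.0]
ft_force: [0.5, 0.2, -7.9]
grip_width: 0.249
```

Run:
```python
from h import *
C,b=blade("t5",.39,.48,-.12,.12,zlo=.022)
o,p,d,C=barpose("side","s5")
cv2.imwrite("pics/s5c.png",cv2.resize(p[170:330,200:420,::-1],None,fx=3.5,fy=3.5,interpolation=cv2.INTER_CUBIC))
plan([(.4355,-.1204,.0795,-2.9)])
```

```text
blade n 1062 slope -19.195253543751484 rect ((440.28778076171875, 7.62005615234375), (146.46473693847656, 25.546979904174805), 87.08466339111328) tip xy 0.4428610994133507 0.07881075475000703 top z at tip 0.02208828233373061
tip-tcp [ 0.0086  0.2285 -0.0681] z at tcp y 0.10162412882216766
now [ 0.4343 -0.1501  0.0903] -2.8748782978093903 force [ 0.8135 -0.4098 -8.5644] w 0.25077805899065275 t 9.45 tilt [-0.     -0.0003 -1.    ]
[[-0.0003, -0.0297, 0.0108], 0.0]
```

View pics/s5c.png

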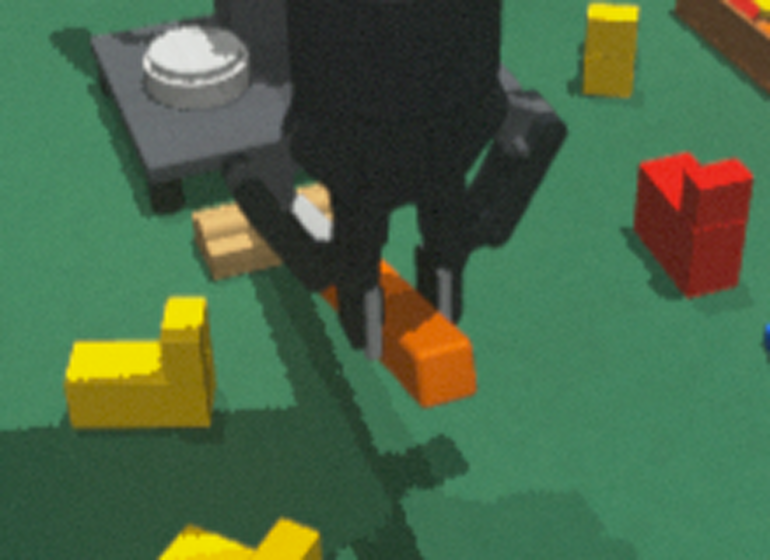

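{"api": "send_rows", "payload": {
  "steps": [
    [[0,0,0.001],0],
    [[0,-0.004,0.003],0],
    [[0,-0.009,0.0045],0],
    [[0,-0.014,0.006],0],
    [[0,-0.019,0.008],0],
    [[0,-0.025,0.0095],0],
    [[0,-0.03,0.0115],0],
    [[0,-0.03,0.0115],0]
  ]
}}

```text
clock: 10.45
position: [0.4357, -0.1202, 0.0787]
ee_rot: [1.0, -0.025, -0.0, -0.0]
ft_force: [0.7, -0.2, -7.9]
grip_width: 0.251
```

Run:
```python
from h import *
o,p,d,C=barpose("top","t6")
cv2.imwrite("pics/t6c.png",cv2.resize(p[180:330,150:400,::-1],None,fx=3,fy=3,interpolation=cv2.INTER_CUBIC))
Z=C[...,2];v,u=np.mgrid[0:480,0:640]
m=(u>150)&(u<256)&(v>180)&(v<315)&(Z>.02)&(Z<.05)&(p.max(2)<130)
print("plate",cv2.minAreaRect((C[m][:,:2]*1000).astype(np.float32)))
plan([])
```

```text
plate ((503.98907470703125, 162.09213256835938), (151.0700225830078, 219.7852325439453), 87.23296356201172)
now [ 0.4358 -0.1205  0.0788] -2.898402777803039 force [-0.1598 -0.2146 -9.0741] w 0.25106872054626317 t 10.5 tilt [-0.0001  0.     -1.    ]
```

View pics/t6c.png

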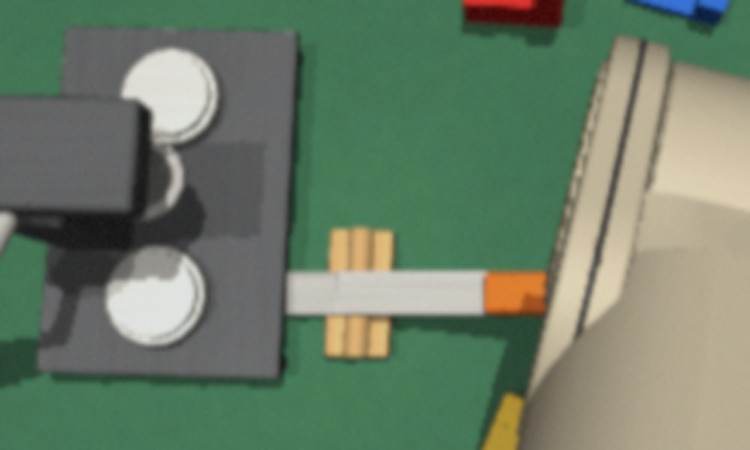

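Crop: the blade crosses the ridge, its tip is hidden under the near edge at about (287,293) in the crop, and the press rectangle hasn't moved. I'll ease the grip and lower the handle along its arc.

{"api": "send_rows", "payload": {
  "steps": [
    [[0,0,0],0],
    [[0,0,0],0],
    [[0,0,0.002],0],
    [[0,0.002,0.008],0],
    [[0,0.004,0.014],0],
    [[0,0.006,0.02],0],
    [[0,0.0075,0.026],0],
    [[0,0.008,0.03],0]
  ],
  "force": 20
}}

```text
clock: 11.5
position: [0.4358, -0.1294, 0.0488]
ee_rot: [1.0, -0.026, 0.0, 0.0]
ft_force: [-2.0, -0.4, -1.5]
grip_width: 0.25
```

Run:
```python
from h import *
o,p,d,C=barpose("top","t7")
Z=C[...,2];v,u=np.mgrid[0:480,0:640]
def med(x,y,r=.006):
    m=(abs(C[...,0]-x)<r)&(abs(C[...,1]-y)<r); return np.median(Z[m])
print("plate top near edge -y side, +y side, bar",med(.56,.095),med(.41,.1),med(.5,.1),"far",med(.59,.2))
print("blade z",med(.4425,0.03),med(.44,-.02),"handle",med(.438,-.06))
plan([])
```

```text
plate top near edge -y side, +y side, bar 0.03519962195350157 0.03501731590363133 0.03436390717111221 far 0.034752753730867336
blade z 0.03424109247974494 0.042130276752186335 handle 0.056795318166766307
now [ 0.4351 -0.1293  0.0482] -2.909607580793862 force [-1.2396 -1.4079 -0.6024] w 0.2489451055461975 t 11.55 tilt [-0.0006  0.0011 -1.    ]
```

{"api": "send_rows", "payload": {
  "steps": [
    [[0,0.0005,0.005],0],
    [[0,0.0015,0.01],0],
    [[0,0.002,0.015],0],
    [[0,0.003,0.02],0],
    [[0,0.003,0.026],0],
    [[0,0.003,0.032],0],
    [[0,0.003,0.037],0],
    [[0,0.003,0.04],0]
  ]
}}

```text
clock: 12.55
position: [0.4357, -0.133, 0.009]
ee_rot: [1.0, -0.026, 0.001, 0.001]
ft_force: [2.5, -3.0, 3.6]
grip_width: 0.253
```

Run:
```python
from h import *
o,p,d,C=barpose("top","t8")
Z=C[...,2]
def med(x,y,r=.006):
    m=(abs(C[...,0]-x)<r)&(abs(C[...,1]-y)<r); return np.median(Z[m])
print("plate top near edge -y side, +y side, bar",med(.56,.095),med(.41,.1),med(.5,.1),"far",med(.59,.2))
print("blade z",med(.4425,0.03),med(.44,-.02),"handle",med(.438,-.06))
v,u=np.mgrid[0:480,0:640]
m=(u>150)&(u<256)&(v>180)&(v<315)&(Z>.02)&(Z<.056)&(p.max(2)<130)
print("plate",cv2.minAreaRect((C[m][:,:2]*1000).astype(np.float32)))
plan([])
```

```text
plate top near edge -y side, +y side, bar 0.04904479585207433 0.047806414257397956 0.04965787392767923 far 0.038016471857525214
blade z 0.031279331782769204 0.02670041431508291 handle 0.03289808076476969
plate ((503.6149597167969, 154.57492065429688), (172.10049438476562, 219.63339233398438), 87.33924102783203)
now [ 0.4361 -0.1329  0.0089] -3.0526168487214567 force [ 0.5501 -5.7976  3.3243] w 0.24656809525380738 t 12.6 tilt [ 0.0021  0.0011 -1.    ]
```

The near edge's top is up from 35 to 49 mm, so its underside is at about 37 mm as specified. I'll release the handle.

{"api": "send_rows", "payload": {
  "steps": [
    [[0,0,0],0],
    [[0,0,0],0],
    [[0,0,0],0],
    [[0,0,0],0],
    [[0,0,-0.015],0],
    [[0,0,-0.04],0],
    [[0,0,-0.08],0],
    [[0,0,-0.12],0]
  ],
  "hand": 0.7
}}

```text
clock: 13.6
position: [0.4351, -0.132, 0.1309]
ee_rot: [1.0, -0.026, 0.0, 0.0]
ft_force: [1.2, 1.2, -0.1]
grip_width: 0.698
```

Run:
```python
from h import *
o,p,d,C=barpose("top","t9")
Z=C[...,2]
def med(x,y,r=.006):
    m=(abs(C[...,0]-x)<r)&(abs(C[...,1]-y)<r); return np.median(Z[m])
print("plate top near edge -y side, +y side, bar",med(.56,.095),med(.41,.1),med(.5,.1),"far",med(.59,.2))
print("blade z",med(.4425,0.03),med(.44,-.02),"handle",med(.438,-.06))
v,u=np.mgrid[0:480,0:640]
y=mask(p,(20,120,60),(36,255,255))>0
for b,s,c in blobs((y&(u>405)&(u<470)&(v>150)&(v<195)).astype(np.uint8),80):
    bl=b&(Z>.025)&(Z<.031); gr=b&(Z>.050)&(Z<.057)
    for n,m in (("block",bl),("grip",gr)):
        print(n,m.sum(),cv2.minAreaRect((C[m][:,:2]*1000).astype(np.float32)),C[m].mean(0))
plan([])
```

```text
plate top near edge -y side, +y side, bar 0.049508343616189776 0.04763913783460072 0.04983855235520712 far 0.03822701893988034
blade z 0.03086690500170558 0.027422264897376702 handle 0.03303201237449804
block 361 ((645.5654296875, -277.7237243652344), (60.482303619384766, 31.29384422302246), 71.150634765625) [ 0.6467 -0.2712  0.0282]
grip 152 ((637.3040771484375, -300.9417419433594), (17.825071334838867, 31.138835906982422), 73.62117004394531) [ 0.6372 -0.3007  0.054 ]
now [ 0.4375 -0.133   0.1353] -3.0452360480373386 force [ 4.0721 -2.769   5.3707] w 0.6967479126821202 t 13.65 tilt [ 0.0064 -0.0003 -1.    ]
```

View pics/t9.png

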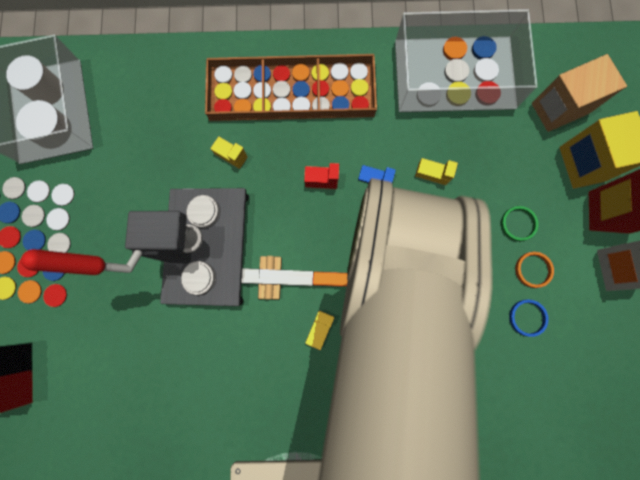

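Top view: the arm is clear of the handle and the press stays up unaided (edge top still 49 mm). The shim's grip is at pixel (451,169), world (637,−301), axis yaw about 72.4°. Next, over to the shim.

Run:
```python
from h import *
plan([(.6373,-.3009,.125,-17.6),(.6373,-.3009,.022,-17.6)])
```

```text
now [ 0.4375 -0.133   0.1353] -3.0452360480373386 force [ 4.0721 -2.769   5.3707] w 0.6967479126821202 t 13.65 tilt [ 0.0064 -0.0003 -1.    ]
[[0.2084, 0.157, 0.0116], 0.254]
[[0.2078, 0.1571, 0.1146], 0.254]
```

{"api": "send_rows", "payload": {
  "steps": [
    [[0.02,0.015,0],0.03],
    [[0.06,0.045,0],0.08],
    [[0.105,0.08,0],0.13],
    [[0.15,0.114,0],0.19],
    [[0.19,0.145,0.003],0.24],
    [[0.208,0.157,0.005],0.254],
    [[0.208,0.157,0.005],0.254],
    [[0.208,0.157,0.005],0.254]
  ]
}}

```text
clock: 14.65
position: [0.6346, -0.2987, 0.1244]
ee_rot: [0.988, -0.152, 0.0, -0.0]
ft_force: [0.6, 0.6, 0.7]
grip_width: 0.7
```

Run:
```python
from h import *
o,p,d,C=barpose("wrist","w10"); Z=C[...,2]
y=mask(p,(20,120,60),(36,255,255))>0
for b,s,c in blobs(y.astype(np.uint8),800):
    for n,m in (("block",b&(Z>.024)&(Z<.032)),("grip",b&(Z>.050)&(Z<.058))):
        if m.sum()>50: print(c,n,m.sum(),cv2.minAreaRect((C[m][:,:2]*1000).astype(np.float32)))
plan([(.6373,-.3009,.06,-17.6),(.6373,-.3009,.022,-17.6)])
```

```text
[332.2193 212.2682] block 4039 ((648.914794921875, -269.77557373046875), (46.682430267333984, 29.468801498413086), 71.86414337158203)
[332.2193 212.2682] grip 1709 ((638.78125, -299.6759338378906), (18.49654769897461, 29.462650299072266), 71.18595123291016)
now [ 0.6346 -0.2984  0.1245] -17.448264487732676 force [-0.0063  0.9533  0.418 ] w 0.6969498357839757 t 14.7 tilt [ 0.0002 -0.0004 -1.    ]
[[0.0033, 0.0016, 0.0645], 0.003]
[[0.0033, 0.0017, 0.1025], 0.003]
```

View pics/w10.png

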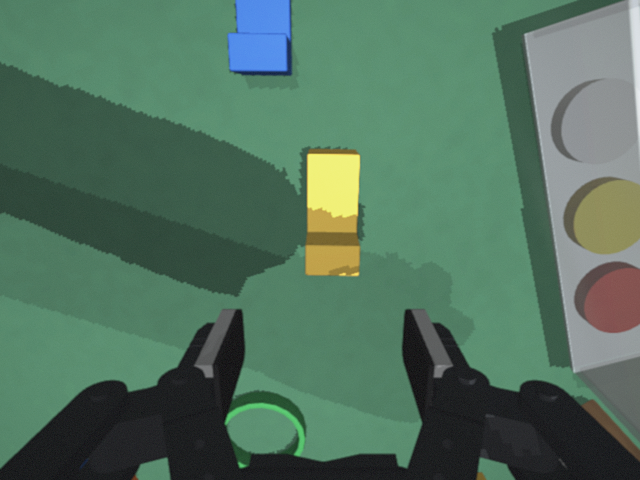

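Wrist view: the yellow piece's grip is at (332,260) with its block up to row 152. It is a single 30 mm wide piece centred between the fingers, with blue well clear at (260,40). Its size matches (46.7×29.5 block, 18.5×29.5 grip). Going down and gripping.

{"api": "send_rows", "payload": {
  "steps": [
    [[0.0045,0,0.015],0.012],
    [[0.0045,0,0.035],0.012],
    [[0.0045,0,0.055],0.012],
    [[0.0045,0,0.075],0.012],
    [[0.0045,0,0.092],0.012],
    [[0.0045,0,0.1015],0.012],
    [[0.0045,0,0.1015],0.012],
    [[0.0045,0,0.1015],0.012]
  ]
}}

```text
clock: 15.7
position: [0.6396, -0.3007, 0.0231]
ee_rot: [0.987, -0.158, 0.001, 0.0]
ft_force: [-0.3, 0.1, -0.3]
grip_width: 0.699
```

{"api": "send_rows", "payload": {
  "steps": [
    [[0,0,0],0],
    [[0,0,0],0],
    [[0,0,0],0],
    [[0,0,0],0],
    [[0,0,0],0],
    [[0,0,-0.015],0],
    [[0,0,-0.04],0],
    [[0,0,-0.07],0]
  ],
  "hand": 0.0,
  "force": 50
}}

```text
clock: 16.7
position: [0.6389, -0.3001, 0.0932]
ee_rot: [0.987, -0.158, -0.001, -0.0]
ft_force: [0.2, -0.6, -0.8]
grip_width: 0.342
```

Run:
```python
from h import *
o,p,d,C=barpose("wrist","w11"); Z=C[...,2]
y=mask(p,(20,120,60),(36,255,255))>0
for b,s,c in blobs(y.astype(np.uint8),800):
    P=C[b]; print(c,P.min(0),P.max(0),np.percentile(P[:,2],[5,50,95]))
plan([])
o,p,d,C=barpose("top","t11"); Z=C[...,2]
# raised near edge: for columns of press-x, find edge
xp=np.array([np.cos(np.radians(87.2)),np.sin(np.radians(87.2))]);yp=np.array([-xp[1],xp[0]])
D=C[...,:2]-np.array([.5041,.1618]); X=D@xp;Y=D@yp
for y0 in (-90,-60,-45,-30,0,80):
    m=(abs(Y*1000-y0)<6)&(X>-.11)&(X<-.05)&(Z>.04)&(Z<.06)
    P=np.c_[X[m],Z[m]]*1000; i=P[:,0]<P[:,0].min()+8
    print(y0,"edge X",P[:,0].min(),"z",np.median(P[i,1]),"slope",np.degrees(np.arctan(np.polyfit(P[:,0],P[:,1],1)[0])))
```

```text
[322.8634 288.0493] [ 0.6056 -0.3168 -0.0013] [ 0.669  -0.2214  0.236 ] [0.0962 0.0988 0.1247]
now [ 0.6406 -0.3015  0.0982] -18.16851832529886 force [ 2.4136 -0.8118  3.1964] w 0.3429726649833137 t 16.75 tilt [ 0.0048  0.0005 -1.    ]
-90 edge X -70.58423907356676 z 50.02533876478166 slope 3.732202669505914
-60 edge X -70.79540412645498 z 49.65549356844412 slope 2.051605820623793
-45 edge X -70.87562127445841 z 49.89230389203514 slope 0.13507059358647563
-30 edge X -71.34541274502418 z 50.432249619930374 slope 0.493195774061068
0 edge X -71.18826902961361 z 49.68974534760584 slope 5.64998040947758
80 edge X -70.84864136807408 z 50.03507843230493 slope 1.046556853957005
```

View pics/w11.png

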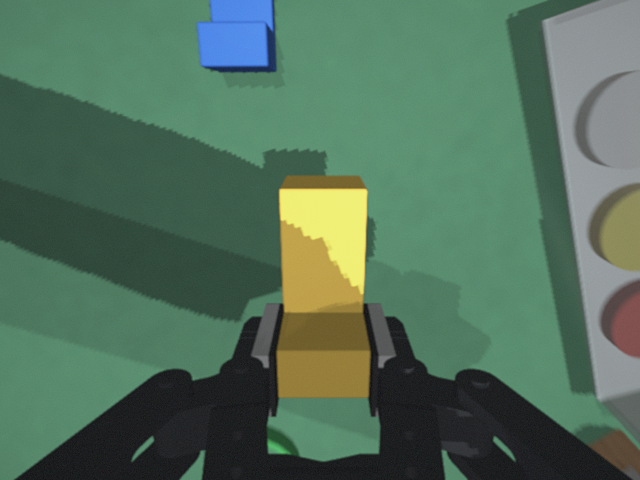

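Wrist view: the shim is held squarely by its grip (rows 310–395), tongue pointing away, columns 280–367. The raised edge now sits at press X ≈ −71 and is level across. I'll carry the shim to a point in front of the edge at press Y = −45.

Run:
```python
from h import *
plan([(.6389,-.3001,.13,-18),(.5414,.0038,.13,-2.8)])
```

```text
now [ 0.6407 -0.3015  0.0967] -18.16827748917721 force [ 0.8127 -1.3599 -0.5369] w 0.3424990699344423 t 16.8 tilt [ 0.0052  0.0005 -1.    ]
[[-0.002, -0.0008, -0.0334], -0.003]
[[-0.1894, -0.2591, -0.0345], -0.268]
```

{"api": "send_rows", "payload": {
  "steps": [
    [[-0.01,-0.01,-0.03],0],
    [[-0.045,-0.055,-0.036],-0.05],
    [[-0.08,-0.105,-0.036],-0.1],
    [[-0.115,-0.155,-0.036],-0.15],
    [[-0.15,-0.205,-0.036],-0.2],
    [[-0.18,-0.245,-0.036],-0.25],
    [[-0.188,-0.259,-0.036],-0.268],
    [[-0.188,-0.259,-0.036],-0.268]
  ]
}}

```text
clock: 17.8
position: [0.5413, 0.005, 0.1284]
ee_rot: [1.0, -0.024, -0.0, -0.0]
ft_force: [0.6, -0.0, -0.9]
grip_width: 0.341
```

Run:
```python
from h import *
manip.camera("wrist")
plan([(.5414,.0038,.07,-2.8),(.5414,.0038,.025,-2.8),(.5443,.0637,.025,-2.8)])
```

```text
now [0.5416 0.0034 0.1285] -2.8641084837891206 force [-0.2582 -1.4437 -1.1969] w 0.3413908283675857 t 17.85 tilt [ 0.0003  0.0003 -1.    ]
[[-0.0002, -0.0004, 0.0585], -0.001]
[[-0.0002, -0.0004, 0.1035], -0.001]
[[-0.0003, -0.0604, 0.1035], -0.001]
```

{"api": "send_rows", "payload": {
  "steps": [
    [[0,0,0.02],0],
    [[0,0,0.045],0],
    [[0,0,0.07],0],
    [[0,0,0.09],0],
    [[0,0,0.1],0],
    [[0,0,0.1025],0],
    [[0,0,0.1025],0],
    [[0,0,0.1025],0]
  ]
}}

```text
clock: 18.85
position: [0.5419, 0.0045, 0.0265]
ee_rot: [1.0, -0.024, 0.001, -0.0]
ft_force: [0.0, -0.3, 0.0]
grip_width: 0.342
```

Run:
```python
from h import *
o,p,d,C=barpose("side","s13")
cv2.imwrite("pics/s13c.png",cv2.resize(p[130:300,200:420,::-1],None,fx=3.5,fy=3.5,interpolation=cv2.INTER_CUBIC))
o,p,d,C=barpose("wrist","w13"); Z=C[...,2]
y=mask(p,(20,120,60),(36,255,255))>0
xp=np.array([np.cos(np.radians(87.2)),np.sin(np.radians(87.2))]);yp=np.array([-xp[1],xp[0]])
D=C[...,:2]-np.array([.5041,.1618]); X=D@xp*1000;Y=D@yp*1000
b=max(blobs(y.astype(np.uint8),800),key=lambda t:t[1][4])[0]
m=b&(Z>.024)&(Z<.04)
print("block X",np.percentile(X[m],[1,99]),"Y",np.percentile(Y[m],[1,99]),"z",np.percentile(Z[m],[5,50,95]),cv2.minAreaRect((C[m][:,:2]*1000).astype(np.float32)))
plan([(.5443,.0637,.025,-2.8)])
```

```text
block X [-146.2748  -99.8074] Y [-59.3421 -30.3391] z [0.0305 0.0317 0.035 ] ((542.80126953125, 36.51846694946289), (47.610809326171875, 29.985944747924805), 87.27067565917969)
now [0.5417 0.0045 0.0264] -2.796338471151875 force [-0.8166  0.3771 -0.5929] w 0.3440031733379155 t 18.95 tilt [ 0.0008 -0.0005 -1.    ]
[[-0.0003, -0.0593, 0.0014], 0.0]
```

View pics/s13c.png

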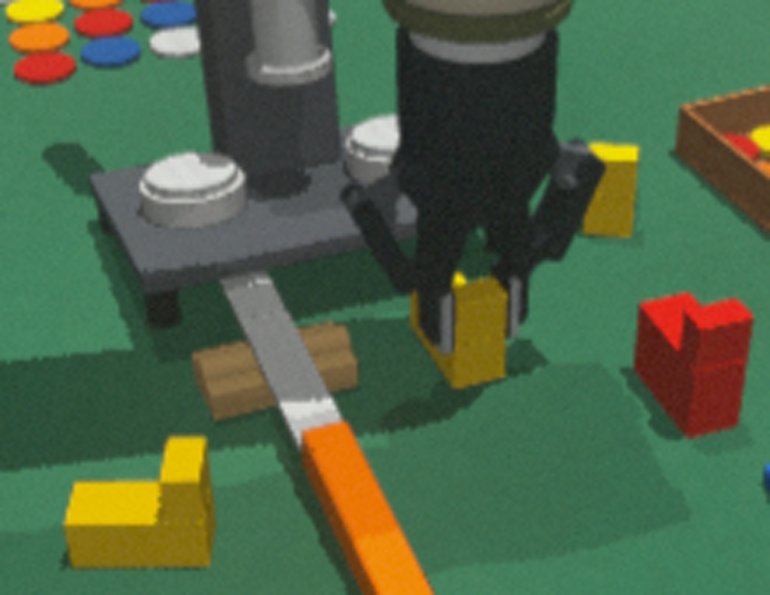

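View pics/w13.png

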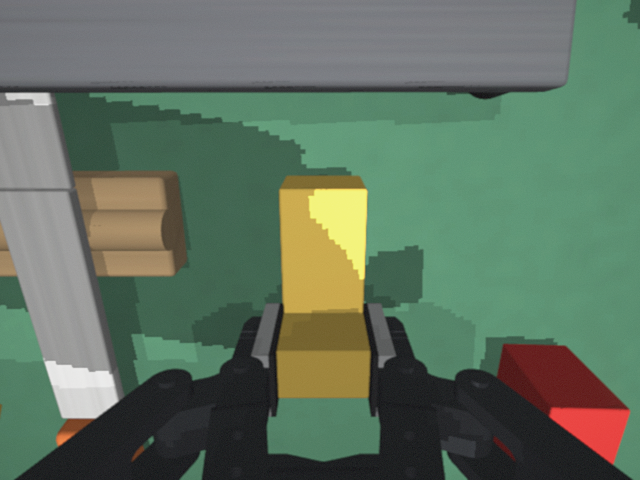

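Side and wrist views: the edge is raised, the blade is under it at (40,95) in the wrist view, and the shim is in line and parallel, with its tongue end at row 178 and the edge at row 90. The block's bottom is about 3.7 mm up. I'll lower 2 mm and advance about 59 mm.

{"api": "send_rows", "payload": {
  "steps": [
    [[0,0,0.002],0],
    [[0,-0.008,0.002],0],
    [[0,-0.018,0.002],0],
    [[0,-0.028,0.002],0],
    [[0,-0.038,0.002],0],
    [[0,-0.048,0.002],0],
    [[0,-0.056,0.002],0],
    [[0,-0.059,0.002],0]
  ]
}}

```text
clock: 19.95
position: [0.5443, 0.0639, 0.0238]
ee_rot: [1.0, -0.024, -0.0, -0.0]
ft_force: [-0.5, -0.0, -0.9]
grip_width: 0.34
```

Run:
```python
from h import *
o,p,d,C=barpose("wrist","w14"); Z=C[...,2]
plan([(.5443,.0637,.0235,-2.8)])
xp=np.array([np.cos(np.radians(87.2)),np.sin(np.radians(87.2))]);yp=np.array([-xp[1],xp[0]])
D=C[...,:2]-np.array([.5041,.1618]); X=D@xp*1000;Y=D@yp*1000
m=(Z>.04)&(Z<.06)&(X>-90)&(X<-30)&(abs(Y+20)<70)&(p.max(2)<150)
print("edge",np.percentile(X[m],[.5,2]),np.median(Z[m&(X<-65)]))
```

```text
now [0.5443 0.064  0.0239] -2.7702454910626635 force [ 0.1705  0.8321 -0.6183] w 0.3471517199778737 t 20.0 tilt [-0.     -0.0002 -1.    ]
[[0.0, 0.0003, 0.0004], 0.001]
edge [-88.8166 -87.2773] 0.05052041574809653
```

View pics/w14.png

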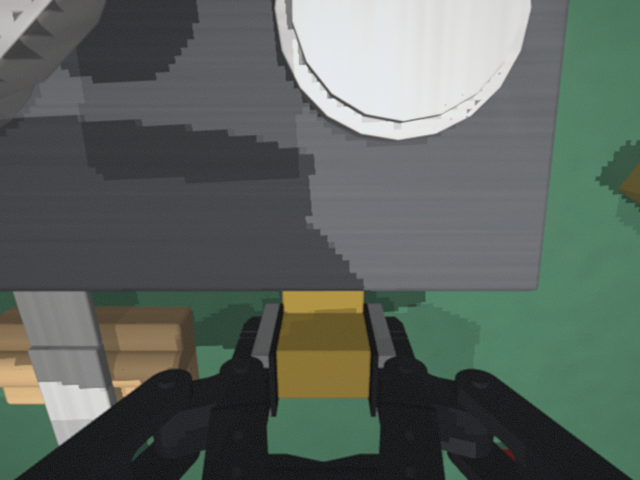

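Wrist view: the tongue is under the edge (edge line at row 290), with only the grip and a short bit of block outside, and no contact force. I'll set it down, open and rise.

{"api": "send_rows", "payload": {
  "steps": [
    [[0,0,0.001],0],
    [[0,0,0.0014],0],
    [[0,0,0.0014],0],
    [[0,0,0.0014],0],
    [[0,0,0.0014],0],
    [[0,0,0.0014],0],
    [[0,0,0.0014],0],
    [[0,0,0.0014],0]
  ]
}}

```text
clock: 21.0
position: [0.5443, 0.063, 0.023]
ee_rot: [1.0, -0.025, 0.0, -0.0]
ft_force: [-3.5, 0.8, 6.5]
grip_width: 0.342
```

{"api": "send_rows", "payload": {
  "steps": [
    [[0,0,0],0],
    [[0,0,0],0],
    [[0,0,0],0],
    [[0,0,0],0],
    [[0,0,-0.012],0],
    [[0,0,-0.035],0],
    [[0,0,-0.065],0],
    [[0,0,-0.1],0]
  ],
  "hand": 0.6,
  "force": 20
}}

```text
clock: 22.0
position: [0.5441, 0.0631, 0.124]
ee_rot: [1.0, -0.025, -0.0, 0.0]
ft_force: [-0.4, 0.5, 0.2]
grip_width: 0.599
```

{"api": "send_rows", "payload": {
  "steps": [
    [[0,0.02,-0.01],0],
    [[0,0.06,-0.03],0],
    [[0,0.1,-0.05],0],
    [[0,0.14,-0.05],0],
    [[0,0.16,-0.05],0],
    [[0,0.16,-0.05],0],
    [[0,0.16,-0.05],0],
    [[0,0.16,-0.05],0]
  ]
}}

```text
clock: 23.0
position: [0.5365, -0.0955, 0.1723]
ee_rot: [1.0, -0.024, -0.0, -0.0]
ft_force: [-0.1, -0.5, -0.9]
grip_width: 0.602
```

Run:
```python
from h import *
plan([])
o,p,d,C=barpose("side","s15")
cv2.imwrite("pics/s15c.png",cv2.resize(p[130:300,200:420,::-1],None,fx=3.5,fy=3.5,interpolation=cv2.INTER_CUBIC))
o,p,d,C=barpose("top","t15"); Z=C[...,2]
cv2.imwrite("pics/t15c.png",cv2.resize(p[170:320,130:380,::-1],None,fx=3,fy=3,interpolation=cv2.INTER_CUBIC))
xp=np.array([np.cos(np.radians(87.2)),np.sin(np.radians(87.2))]);yp=np.array([-xp[1],xp[0]])
D=C[...,:2]-np.array([.5041,.1618]); X=D@xp*1000;Y=D@yp*1000
y=mask(p,(20,120,60),(36,255,255))>0
m=y&(X>-130)&(X<-60)&(Y>-75)&(Y<-15)
g=m&(Z>.049); b=m&(Z>.02)&(Z<.034)
print("grip X",np.percentile(X[g],[2,98]),"Y",np.percentile(Y[g],[2,98]),"z",np.median(Z[g]))
print("block z",np.median(Z[b]),b.sum(),cv2.minAreaRect((C[g][:,:2]*1000).astype(np.float32)))
for y0 in (-90,-20,0,80):
    m=(abs(Y-y0)<6)&(X>-110)&(X<-50)&(Z>.04)&(Z<.06)
    print(y0,"edge X",X[m].min(),"z",np.median(Z[m&(X<X[m].min()+8)]))
q=(Z>.185)&(Z<.2)&(abs(X)<80)&(abs(Y)<60); print("column top",np.median(X[q]),np.median(Y[q]))
```

```text
now [ 0.5365 -0.0955  0.1723] -2.7144243110054997 force [-0.0827 -0.4596 -0.9392] w 0.6017096254278888 t 23.0 tilt [-0.0003 -0.0003 -1.    ]
grip X [-106.7315  -89.1847] Y [-57.8256 -28.5504] z 0.05412272401231455
block z 0.0281229159841333 146 ((542.5570068359375, 62.09767150878906), (18.45262908935547, 29.99951934814453), 85.59514617919922)
-90 edge X -70.66778234051199 z 0.049566908525843445
-20 edge X -71.10674138543853 z 0.049699197366950276
0 edge X -71.20350117179603 z 0.05007247079801114
80 edge X -70.8191617752233 z 0.05045935540035962
column top 46.42641199163571 3.4662003364210836
```

View pics/s15c.png

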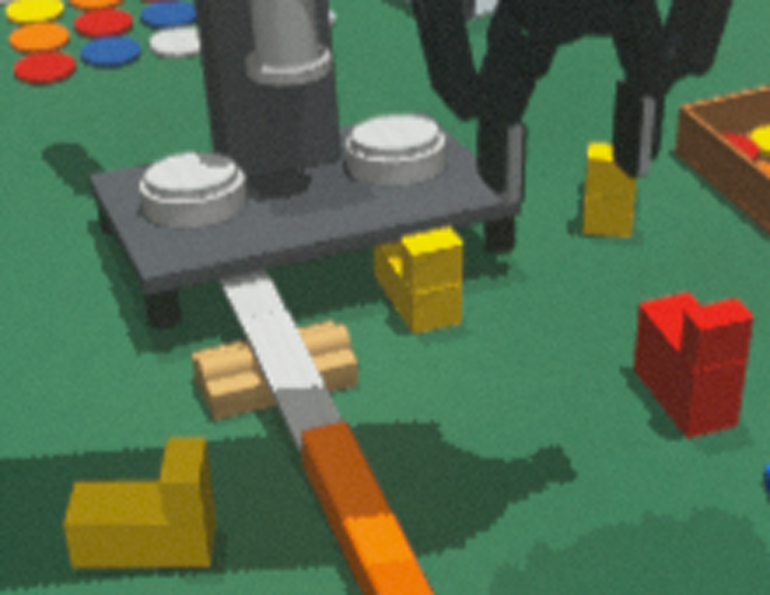

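View pics/t15c.png

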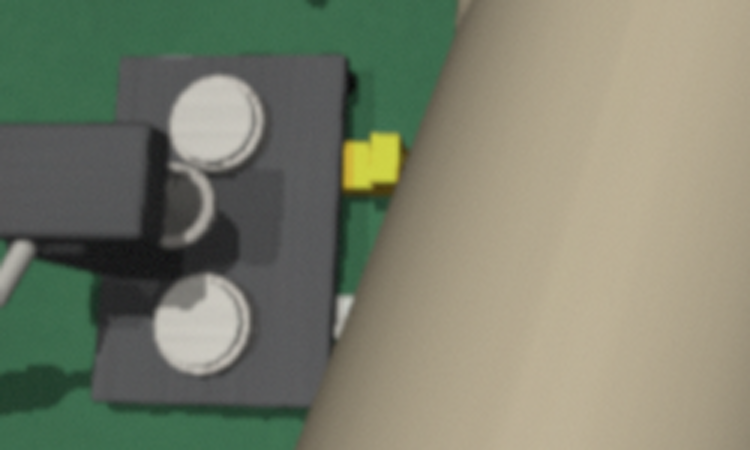

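Checks: the shim lies flat (tops at 28 and 54 mm). Grip X −107 to −89 puts the tongue end at X ≈ −43, about 29 mm under the edge. The edge is still up (top 50 mm), the press is unmoved, and the robot touches nothing. Handing in.

```bash
python3 -c "
from workcell import manip
print(manip.hand_in())"
```

```text
the job is handed in; nothing more can be done
None
```

The press is levered up on the pry bar and the yellow shim's tongue is about 29 mm under the raised edge. I handed the job in at about 23 s of the 54 s allowed.

- **Bar:** I tipped it about 19° nose-down by letting it droop in a light grip, then tightened to hold that angle. I slid the blade over the block under the edge, lowered the handle along its arc and let go. The edge rose about 15 mm, to an underside of about 37 mm, and stayed up with nothing holding the handle.
- **Shim:** I took the yellow one farthest to the robot's right, in the row with the blue and red ones. It sits about 100 mm to the free side of the bar.
- **Last checks:** The shim is flat on the table, with its tops at 28 and 54 mm. The edge is still up and level across. The press plate had not moved when the bar went in, and its edge reading held steady from the first lift to hand-in. The gripper is clear and reads no contact force, and the other pieces in view stand where they were.
- **Readings that disagreed:** One plate-outline reading during the lift came out 172 mm long because it took in the blade, and one edge reading from the wrist camera took in the gripper or shim. I ignored both and used the top-view edge profiles, which agreed with each other.

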